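Feel out the gap of a closed tile press with a taper gauge

TASK

Close the little tile press by pulling its side lever all the way down, then pick up the wooden-handled taper gauge and slide its steel wedge, thin end first, from the front between the two platens, square to them, lying flat on the lower platen and near the middle. Push until the wedge just drags snugly against the sprung upper platen, without jacking the platen up or disturbing the other things on the bench. Finish still holding the gauge in that snug position so that the gap can be read: do not let go or draw it back.

Things in the scene. Friction and masses are not known exactly. Their poses are not given: they have to be found in the camera images.
- press_lever (a joint): side lever of the grey bench press, on its right seen from the front; 0 = up (open), grows as it is pulled down, 0.96 rad = fully home at its stop. By rack and pinion it lowers the upper tooling 25 mm. Stiff (about 4 N at the knob); it stays where it is left.
- lever_knob (a point): centre of the black ball knob (32 mm) at the end of the lever, a 12 mm bar, 180 mm from pivot to knob. The pivot lies 90 mm in (x), 90 mm right of the middle (y = -0.090, as the knob) and 146 mm above press_mouth, its axis along press_mouth's y. Knob toward the front, 10 degrees above level when up, 45 below when home (then about 84 mm over the bench).
- press_mouth (a point): middle of the top front edge of the lower platen; x = straight in between the platens, y left, z up. Press: fixed, open in front and at the sides, frame at the back. Lower platen top level, 65 mm over the bench. Both platens bare aluminium, 130 mm wide, 100 deep, one above the other. The press head overhangs from 16 mm behind this edge, 110 mm and more above it.
- upper_lip (a point): middle of the lower front edge of the upper platen (14 mm thick): straight above press_mouth. Their difference in height is the gap: about 30 to 33 mm while the press is open, 5 to 8 mm when closed (set differently each time).
- upper_platen (a joint): how far the upper platen is pushed up against its springs from its rest on the die shoe, m; 0 = at rest, 0.012 = solid. About 7 N lifts it off, then 3 N more for each mm. Snug, the wedge takes some 8 to 15 N of push; less than 6 N may be mere rubbing on the lower platen.
- gauge_grip (a point): taper gauge lying flat on the bench, 135 g: centre of its wooden handle. x = along it to the thin end, z up. Handle x -45 to +35 mm, 26 wide (y), 22 high, its underside flush with the blade's flat underside 11 mm below this point. Steel shank to x = 50, then a 25 mm wide steel wedge to x = 125: flat below, sloping above, 2 mm thick at the tip, 1 mm thicker for each 8 mm from it.
- gauge_tip (a point): middle of the thin end of the gauge's wedge, 125 mm ahead of gauge_grip and 1 mm above the flat underside
- grey_cup: bystander, a grey glazed cup 83 mm across and 65 mm high; origin under its centre
- loop_tool: bystander, a trimming tool with a round wooden handle, 150 mm long; origin under its centre
- wood_rib: bystander, a flat kidney-shaped wooden rib 94 x 41 x 6 mm; origin under its centre
- lid_green: bystander, an upturned jar lid 49 mm across, 15 mm high; origin under its centre

How it is judged:
On the way, in this order (a step that is already met when the one before it is completed fails the run):
1. the press is closed: lever fully home (value of joint press_lever above 0.9 rad), for 0.2 s.
2. the gauge is picked up, the press still closed (value of joint press_lever above 0.9 rad and contact force between the fingers and gauge above 2 N and height (world z) of gauge_grip above 0.05 m), for 0.2 s.
3. the thin end has entered the mouth of the closed press from the front (value of joint press_lever above 0.9 rad and contact force between the fingers and gauge above 2 N and x of gauge_tip in the frame of press_mouth between 0.006 and 0.03 m and y of gauge_tip in the frame of press_mouth between -0.04 and 0.04 m and z of gauge_tip in the frame of press_mouth between -0.002 and 0.008 m), for 0.05 s.
At the end, for the whole second after the job is handed in: For the last second: lever home (over 0.90 rad); gauge held in the fingers, still, tip over 15 mm in and within 40 mm of the middle, within 0.15 rad of straight in and 0.08 of flat, bearing on the upper (over 1.5 N) and lower platen; upper platen lifted under 3 mm; fingers clear of the press (value of joint press_lever above 0.9 rad and contact force between the fingers and gauge above 2 N and y of gauge_tip in the frame of press_mouth between -0.04 and 0.04 m and z of gauge_tip in the frame of press_mouth between -0.002 and 0.008 m and x of gauge_tip in the frame of press_mouth above 0.015 m and angle between the x axis of gauge_grip and the x axis of press_mouth, either way round below 0.15 rad and angle between the z axis of gauge_grip and the z axis of press_mouth, either way round below 0.08 rad and contact force between gauge and upper_platen above 1.5 N and contact force between gauge and lower_platen above 0.5 N and value of joint upper_platen below 0.003 m and contact force between the fingers and upper_platen below 0.5 N and contact force between the fingers and press below 0.5 N and linear speed of gauge below 0.01 m/s); the arm keeps its last pose, push and grip.
It fails at once if the upper platen is jacked up by more than 6 mm (value of joint upper_platen above 0.006 m).
It fails at once if a bystander (cup, trimming tool, wooden rib, jar lid) is shifted by more than 30 mm (distance of any of grey_cup, loop_tool, wood_rib, lid_green from where it was at the start of the episode above 0.03 m).
It also fails if it takes over 67 s, if anything falls off the work surface, if the arm or the gripper's body presses on something with over 40 N, if the wrist force passes 120 N, or if a joint passes its speed limit or range.

ROBOT

A 7-joint arm with a two-finger parallel gripper is mounted at the origin on the work surface; the furniture and walls round the work are solid. World frame = base frame: x ahead of the robot, y to its left, z up, the work surface at z = 0. Lengths are in m, angles in rad, forces in N, time in s.
With the tool pointing down it reaches from about 0.35 to 0.9 m from the base axis. Payload 7.2 kg.
Tool frame: the origin (TCP) lies between the finger pads; the fingertips stand ahead of it and the grasp point (between the pads) lies 11 mm behind it (bot.tips_ahead is the z of the fingertips in the tool frame, in m); z points along the fingers, y is the direction in which the jaws open and shut (so a half turn about z gives the same grasp; the last joint's range is limited). The gripper opens to 85 mm and grips with 20 to 120 N. Pads are 22 mm wide; open, the fingers measure 114 mm over their backs; the gripper's body (76 mm by 85 mm) begins 54 mm behind the grasp point. The pads swing forward as they close: fully open they stand 13 mm farther back than shut.
Start: joints at [1.244, 0.411, -0.013, 1.596, 0.006, 1.134, -0.082], TCP at [0.16, -0.604, 0.239] pointing down, gripper open.
Joint ranges: [-2.95, 2.95], [-0.29, 1.99], [-1.47, 1.44], [0.14, 2.54], [-1.03, 4.17], [0.13, 1.85], [-2.86, 2.86]. Speed limits (rad/s): [2.39, 2.39, 3.01, 3.01, 3.14, 3.14, 3.14].

INTERFACE

Orientations are given as a 3x3 rotation matrix whose columns are the frame's x, y, z axes.
In Python, from plant import telemetry, optics, workorder, bot gives the robot as it stands. The module is installed in compiled form; this text tells all that it offers.
- The arm moves only by the tool send_rows, never from a script. Its arguments are lists of equal length, an entry for each row: "slide": the shift along the tool's x, y, z in m, a list of three; "twist": the turn, a rotation vector about the tool's x, y, z in rad, a list of three. A call has 1 to 20 rows; each row is the pose to reach, as a shift and turn from the pose measured when the call began, along the tool's axes at that moment; what a row does not reach only later rows make up. A row lasts 1/12 s, in which the tool goes at most 41.7 mm and 7.16 degrees, less where a joint would pass 70% of its speed; a pose out of reach is approached as far as the arm can. A call with a gripper value outside its range is refused whole. "gripper" is the gripper command: -1 is shut, 1 is fully open, values between are in proportion, set as the call begins (left out, the last holds). The fingers move at their own pace and stop on an object; "squeeze" is the grip in N (left out, the last holds). Time passes only in rows, so rows that repeat a pose let the fingers close. It gives the time, the measured TCP pose, the force and the opening at its end, in the units of the state.
- telemetry.sense(): the state, without advancing time (a new reading comes with each control period).
- optics.get_image(name): name is "scene" or "top" or "wrist"; returns a dict with "pixels" (384x512x3 uint8, red, green, blue), "fov_y" (degrees; the focal length in pixels is half the picture's height over the tangent of half this angle, whatever the lens; pixels are square), "cx", "cy" (the principal point, pixels), "R" (3x3) and "t" (3): a world point X has camera coordinates R X + t. Camera axes: x right, y down, z forward; pixel columns grow to the right and rows downward; lengths in m; the calibration is good to about 2 mm. A picture is of the moment at which its call begins. There is no depth.
- workorder.job_done(): hands the job in, once; it reports no verdict.
Trained networks look in a picture, given as the dict that the camera call returned (one of the last four; its "shot" number tells which), for a name from the list of things; names that differ only in an ending like _2 or _b are one class to them, and where a whole thing is asked for, a point or a joint stands for the part that bears it (a point fixed in the world has none). Each returns a list of dicts, best first, with "score" (0 to 1); they miss things now and then, are a little off and sometimes report something else, mostly with a low value. They report only what shows in the picture. A call takes as long as a camera call.
- optics.recognise(picture, thing): "at" ([x, y, z] in m, in the coordinates of the camera as it stood for that picture, good to about 4 mm: the middle of the surface that is visible of it).
- optics.trace(picture, thing): "pixels" (384x512 bool, what is visible of it).
The state is a dict: "time": time; "q": joint angles; "qvel": joint speeds; "joint_efforts": joint torques, N m; "ee_pos": TCP position; "ee_rot": TCP orientation; "wrist_force": force on the tool from outside, world axes, zero at the start; "wrist_torque": the same for the moment, N m; "opening": finger opening in m.
Only numpy, scipy, OpenCV 4.12 (cv2) and the standard library are available. Lean on these libraries where they do the work, as an engineer would, in place of code of your own. Each camera call takes 0.05 s, during which the arm holds its last target. There are 200 camera calls.

## Working session

There is one attempt and no reset: what is moved stays moved. The work goes in short steps, Python scripts to look and compute and a tool call to move; the robot and the scene stay as the last step left them, time stands still between calls to the robot, and variables do not carry over. Pictures are saved under pics/ and viewed, about 8 in all and at most 12, crops included, and the job is handed in when it is done.

Besides the shell and the picture viewer there is one more tool, called after "Emit:" as name(argument=value, ...) on one line, values as JSON. send_rows: Moves the arm, as the interface text tells. Its arguments: {"type":"object","properties":{"slide":{"type":"array"},"twist":{"type":"array"},"gripper":{"type":"number"},"squeeze":{"type":"number"}},"required":["slide","twist"]}

```bash
mkdir -p pics
cat > h.py <<'E'
import numpy as np,cv2
from plant import telemetry,optics,workorder,bot
def K(p):
    f=p["pixels"].shape[0]/2/np.tan(np.radians(p["fov_y"])/2); return f
def world(p,at): return np.array(p["R"]).T@(np.array(at)-np.array(p["t"]))
def ray_z(p,u,v,z):
    f=K(p);R=np.array(p["R"]);c=-R.T@np.array(p["t"])
    d=R.T@np.array([(u-p["cx"])/f,(v-p["cy"])/f,1]); return c+d*(z-c[2])/d[2]
def proj(p,X):
    c=np.array(p["R"])@np.array(X)+np.array(p["t"]); f=K(p); return [round(float(p["cx"]+f*c[0]/c[2]),1),round(float(p["cy"]+f*c[1]/c[2]),1)]
def save(p,n): cv2.imwrite("pics/"+n+".png",cv2.cvtColor(np.asarray(p["pixels"]),cv2.COLOR_RGB2BGR))
E
python3 - <<'E'
from h import *
np.set_printoptions(precision=4,suppress=True)
ps=[]
for c in ["scene","top"]:
    p=optics.get_image(c); ps.append(p)
    print(c,p["fov_y"],-np.array(p["R"]).T@p["t"])
    for n in ["lever_knob","press_mouth","upper_lip","gauge_grip","gauge_tip","grey_cup","loop_tool","wood_rib","lid_green"]:
        for r in optics.recognise(p,n)[:2]: print(n,round(r["score"],2),world(p,r["at"]))
cv2.imwrite("pics/a.png",cv2.cvtColor(np.vstack([p["pixels"] for p in ps]),cv2.COLOR_RGB2BGR)[:,:])
im=cv2.imread("pics/a.png"); 
cv2.imwrite("pics/a.png",cv2.resize(np.hstack([im[:384],im[384:]]),(800,300),interpolation=cv2.INTER_AREA))
s=telemetry.sense();print(s["time"],s["ee_pos"],s["ee_rot"],s["opening"],bot.tips_ahead)
E
```

```text
scene 51.03846912134111 [-0.1044  0.6673  1.0507]
lever_knob 0.71 [0.6105 0.0713 0.2362]
press_mouth 0.81 [0.6142 0.2129 0.1432]
upper_lip 0.6 [0.5968 0.2153 0.1102]
gauge_grip 0.55 [ 0.4553 -0.1544  0.0086]
gauge_tip 0.63 [ 0.4561 -0.1591  0.015 ]
grey_cup 0.78 [ 0.3995 -0.3519  0.0449]
loop_tool 0.7 [ 0.3276 -0.1866  0.0101]
wood_rib 0.52 [ 0.3981 -0.3483  0.0423]
wood_rib 0.51 [ 0.385  -0.0394  0.0029]
top 48.63380986401401 [ 0.384  -0.0446  1.2662]
lever_knob 0.72 [0.6726 0.107  0.2238]
lever_knob 0.4 [ 0.3311 -0.1867  0.0085]
press_mouth 0.92 [0.6226 0.1672 0.1982]
press_mouth 0.37 [ 0.4019 -0.3583  0.0231]
upper_lip 0.92 [0.6089 0.1609 0.1111]
gauge_grip 0.94 [ 0.4615 -0.1636  0.0115]
gauge_tip 0.65 [ 0.4651 -0.1621  0.0093]
grey_cup 0.96 [ 0.4025 -0.3654  0.0231]
loop_tool 0.71 [ 0.3319 -0.1878  0.0106]
loop_tool 0.5 [0.6717 0.1052 0.2268]
wood_rib 0.77 [ 0.3914 -0.0383  0.0065]
wood_rib 0.44 [ 0.3637 -0.2884  0.0025]
lid_green 0.56 [ 0.3607 -0.2884  0.004 ]
1.0 [ 0.16   -0.6042  0.2393] [[ 0.9667  0.256   0.    ]
 [ 0.256  -0.9667 -0.0001]
 [ 0.      0.0001 -1.    ]] 0.08577586143431173 0.008
```

View pics/a.png

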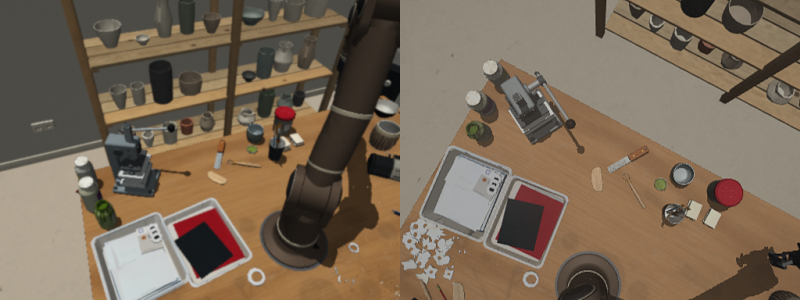

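Run:
```python
from h import *
p=optics.get_image("top");q=optics.get_image("scene")
a=p["pixels"][60:260,110:350];b=q["pixels"][130:270,110:350]
A=cv2.resize(a,None,fx=3.3,fy=3,interpolation=cv2.INTER_CUBIC)
A=cv2.resize(a,(720,600),interpolation=cv2.INTER_CUBIC)
cv2.imwrite("pics/b.png",cv2.cvtColor(A,cv2.COLOR_RGB2BGR))
B=cv2.resize(b,(800,467),interpolation=cv2.INTER_CUBIC)
cv2.imwrite("pics/c.png",cv2.cvtColor(B,cv2.COLOR_RGB2BGR))
for n,pp in (("gauge_grip",p),("lever_knob",p),("lever_knob",q),("upper_lip",p)):
    r=optics.trace(pp,n)
    if r:
        m=r[0]["pixels"];ys,xs=np.nonzero(m);print(n,pp["shot"],r[0]["score"],len(xs),xs.min(),xs.max(),ys.min(),ys.max(),cv2.minAreaRect(np.c_[xs,ys].astype(np.float32)))
```

```text
gauge_grip 3 0.64 478 265 317 186 219 ((291.36920166015625, 202.64613342285156), (9.178568840026855, 57.30404281616211), 60.2551155090332)
lever_knob 3 0.61 641 163 224 91 163 ((195.75001525878906, 128.25), (83.43859100341797, 23.33452033996582), 45.0)
lever_knob 4 0.63 164 154 223 159 168 ((188.5, 163.5), (69.0, 9.0), 0.0)
upper_lip 3 0.68 606 138 196 116 170 ((167.3632354736328, 143.37249755859375), (36.52882766723633, 48.183589935302734), 57.03059387207031)
```

View pics/b.png

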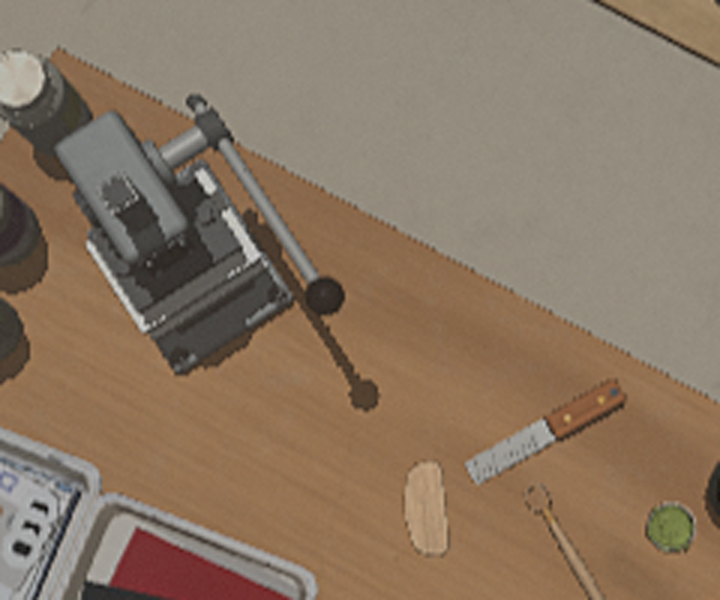

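View pics/c.png

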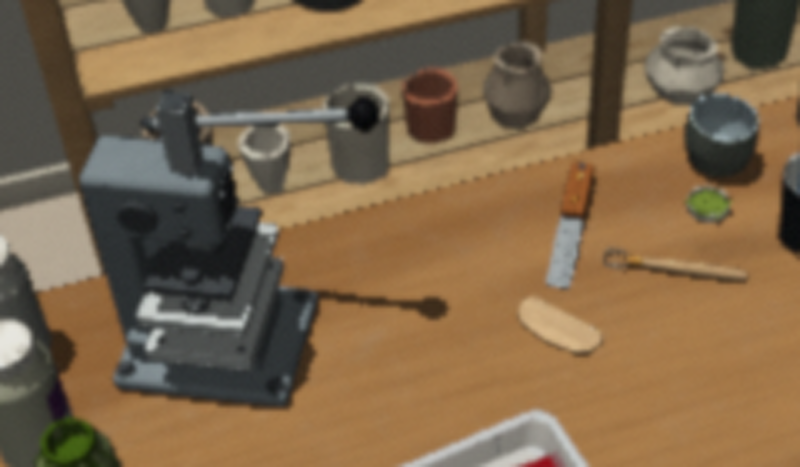

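Run:
```python
from h import *
np.set_printoptions(precision=4,suppress=True)
p=optics.get_image("top");q=optics.get_image("scene")
T=lambda u,v,z:ray_z(p,110+u/3,60+v/3,z)
kn=T(325,296,.242);print("knob top",kn,"proj in scene",proj(q,kn),"seen 218.9,163.9")
pv=T(213,130,.211);d=pv-kn;print("pivot",pv,d,np.hypot(*d[:2]),np.degrees(np.arctan2(d[1],d[0])))
pv2=T(225,147,.214);d2=pv2-kn;print(np.degrees(np.arctan2(d2[1],d2[0])))
# platen side strips
for a,b,z in (((90,245),(145,328),.065),((200,170),(265,260),.065),((145,328),(265,262),.065),((145,328),(265,262),.11)):
    A,B=T(*a,z),T(*b,z);e=A-B;print(A,B,np.hypot(*e[:2]),np.degrees(np.arctan2(e[1],e[0])))
y=np.arctan2(d[1],d[0]);xp=np.array([np.cos(y),np.sin(y),0]);yp=np.array([-np.sin(y),np.cos(y),0])
m=kn+.087*xp+.09*yp;m[2]=.065;print("mouth",m,proj(p,m), (np.array(proj(p,m))-[110,60])*3)
h=T(622,390,.011);t=T(472,473,.004);e=t-h;print("gauge",h,t,np.hypot(*e[:2]),np.degrees(np.arctan2(e[1],e[0])),"grip",h+e*45/170)
```

```text
knob top [0.5606 0.0346 0.242 ] proj in scene [218.6, 163.5] seen 218.9,163.9
pivot [0.7102 0.1294 0.211 ] [ 0.1496  0.0948 -0.031 ] 0.17708397609455825 32.36106868650033
32.22361709588916
[0.6455 0.2717 0.065 ] [0.5644 0.2195 0.065 ] 0.09647900804164079 32.70458207437232
[0.7163 0.1663 0.065 ] [0.6272 0.105  0.065 ] 0.10812839459983203 34.537705338787454
[0.5644 0.2195 0.065 ] [0.6253 0.105  0.065 ] 0.12973685988614228 118.00953842206576
[0.5576 0.2096 0.11  ] [0.6162 0.0994 0.11  ] 0.12487667918024468 118.00953842206573
mouth [0.5859 0.1572 0.065 ] [180.2, 161.3] [210.6 303.9]
gauge [ 0.4996 -0.2398  0.011 ] [ 0.4213 -0.0894  0.004 ] 0.1696207832005845 117.48400620159124 grip [ 0.4789 -0.2     0.0091]
```

```bash
cat >> h.py <<'E'
from scipy.spatial.transform import Rotation as Ro
def go(X,yaw=None):
    "slide,twist to bring TCP to world X, tool down with tool-x at yaw degrees"
    s=telemetry.sense();R=np.array(s["ee_rot"]);sl=R.T@(np.array(X)-s["ee_pos"])
    if yaw is None: yaw=np.degrees(np.arctan2(R[1,0],R[0,0]))
    c,n=np.cos(np.radians(yaw)),np.sin(np.radians(yaw))
    Rt=np.array([[c,n,0],[n,-c,0],[0,0,-1]])
    print("slide",sl.round(4),"twist",Ro.from_matrix(R.T@Rt).as_rotvec().round(4))
E
python3 - <<'E'
from h import *
go([.16,-.604,.37],14.8);go([.555,.031,.37],32.4)
E
```

```text
slide [ 1.000e-04 -1.000e-04 -1.307e-01] twist [ 0.     -0.      0.0005]
slide [ 0.5445 -0.5129 -0.1307] twist [ 0.     -0.     -0.3067]
```

Emit:
send_rows(slide=[[0, 0, -0.04], [0, 0, -0.08], [0.02, -0.02, -0.12], [0.05, -0.05, -0.131], [0.08, -0.075, -0.131], [0.11, -0.103, -0.131], [0.14, -0.131, -0.131], [0.17, -0.16, -0.131], [0.2, -0.188, -0.131], [0.23, -0.216, -0.131], [0.26, -0.245, -0.131], [0.29, -0.273, -0.131], [0.32, -0.301, -0.131], [0.35, -0.33, -0.131], [0.38, -0.358, -0.131], [0.41, -0.386, -0.131], [0.44, -0.414, -0.131], [0.48, -0.452, -0.131], [0.52, -0.49, -0.131], [0.5445, -0.513, -0.131]], twist=[[0, 0, 0], [0, 0, 0], [0, 0, 0], [0, 0, -0.02], [0, 0, -0.04], [0, 0, -0.06], [0, 0, -0.08], [0, 0, -0.1], [0, 0, -0.12], [0, 0, -0.14], [0, 0, -0.16], [0, 0, -0.18], [0, 0, -0.2], [0, 0, -0.22], [0, 0, -0.24], [0, 0, -0.26], [0, 0, -0.28], [0, 0, -0.3], [0, 0, -0.307], [0, 0, -0.307]], gripper=1)

```text
time: 3.07
ee_pos: [0.5457, 0.0167, 0.3706]
ee_rot: [[0.844, 0.536, 0.001], [0.536, -0.844, -0.0], [0.001, 0.001, -1.0]]
wrist_force: [0.3, -0.6, 0.6]
opening: 0.0852
```

Run:
```python
from h import *
np.set_printoptions(precision=4,suppress=True)
p=optics.get_image("wrist");save(p,"w1")
print(telemetry.sense()["ee_pos"],-np.array(p["R"]).T@p["t"],proj(p,[.5606,.0346,.242]),proj(p,[.59,.16,.065]))
```

```text
[0.5481 0.0255 0.3701] [0.6041 0.0537 0.5047] [249.7, 167.9] [193.5, 88.0]
```

View pics/w1.png

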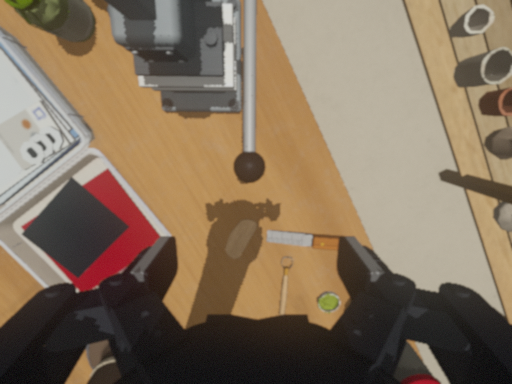

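Run:
```python
from h import *
go([.5606,.0346,.300],32.4);go([.5606,.0346,.231],32.4)
```

```text
slide [ 0.0151 -0.0006  0.0701] twist [-0.0037 -0.0046  0.0085]
slide [ 0.0148 -0.0003  0.1391] twist [-0.0037 -0.0046  0.0085]
```

Emit:
send_rows(slide=[[0.008, 0, 0.02], [0.015, 0, 0.04], [0.015, 0, 0.07], [0.015, 0, 0.09], [0.015, 0, 0.115], [0.015, 0, 0.139], [0.015, 0, 0.139], [0.015, 0, 0.139], [0.015, 0, 0.139]], twist=[[0, 0, 0.005], [-0.004, -0.005, 0.008], [-0.004, -0.005, 0.008], [-0.004, -0.005, 0.008], [-0.004, -0.005, 0.008], [-0.004, -0.005, 0.008], [-0.004, -0.005, 0.008], [-0.004, -0.005, 0.008], [-0.004, -0.005, 0.008]])

```text
time: 3.87
ee_pos: [0.5617, 0.0346, 0.2326]
ee_rot: [[0.844, 0.536, 0.001], [0.536, -0.844, -0.0], [0.001, 0.001, -1.0]]
wrist_force: [-0.4, -0.2, 0.2]
opening: 0.0854
```

Emit:
send_rows(slide=[[0, 0, 0], [0, 0, 0], [0, 0, 0], [0, 0, 0], [0, 0, 0], [0, 0, 0], [0, 0, 0], [0, 0, 0], [0, 0, 0], [0, 0, 0]], twist=[[0, 0, 0], [0, 0, 0], [0, 0, 0], [0, 0, 0], [0, 0, 0], [0, 0, 0], [0, 0, 0], [0, 0, 0], [0, 0, 0], [0, 0, 0]], gripper=-1, squeeze=40)

```text
time: 4.7
ee_pos: [0.5611, 0.0355, 0.2325]
ee_rot: [[0.844, 0.537, 0.0], [0.537, -0.844, 0.001], [0.001, -0.0, -1.0]]
wrist_force: [-2.9, 2.9, 1.2]
opening: 0.0296
```

Run:
```python
from h import *
s=telemetry.sense();print(s["ee_pos"],s["opening"])
# arc
for a in np.r_[10:-47:-5,-46]:
    r=np.radians([10,a]);print(a,((.18*(np.cos(r[0])-np.cos(r[1]))).round(4)),(.18*(np.sin(r[0])-np.sin(r[1]))).round(4))
```

```text
[0.56107014 0.03553573 0.23249628] 0.02960366814772753
10 0.0 0.0
5 -0.002 0.0156
0 -0.0027 0.0313
-5 -0.002 0.0469
-10 0.0 0.0625
-15 0.0034 0.0778
-20 0.0081 0.0928
-25 0.0141 0.1073
-30 0.0214 0.1213
-35 0.0298 0.1345
-40 0.0394 0.147
-45 0.05 0.1585
-46 0.0522 0.1607
```

Knob gripped (opening 29.6 mm). Pull along the arc.

Emit:
send_rows(slide=[[-0.001, 0, 0.008], [-0.002, 0, 0.0156], [-0.0025, 0, 0.0235], [-0.0027, 0, 0.0313], [-0.0025, 0, 0.039], [-0.002, 0, 0.0469], [-0.001, 0, 0.0547], [0, 0, 0.0625], [0.0016, 0, 0.07], [0.0034, 0, 0.0778], [0.0057, 0, 0.0853], [0.0081, 0, 0.0928], [0.011, 0, 0.1], [0.0141, 0, 0.1073], [0.0177, 0, 0.1145], [0.0214, 0, 0.1213], [0.0255, 0, 0.128], [0.0298, 0, 0.1345], [0.0345, 0, 0.141], [0.0394, 0, 0.147]], twist=[[0, 0, 0], [0, 0, 0], [0, 0, 0], [0, 0, 0], [0, 0, 0], [0, 0, 0], [0, 0, 0], [0, 0, 0], [0, 0, 0], [0, 0, 0], [0, 0, 0], [0, 0, 0], [0, 0, 0], [0, 0, 0], [0, 0, 0], [0, 0, 0], [0, 0, 0], [0, 0, 0], [0, 0, 0], [0, 0, 0]])

```text
time: 6.37
ee_pos: [0.5949, 0.0567, 0.0848]
ee_rot: [[0.844, 0.537, 0.0], [0.537, -0.844, 0.0], [0.001, -0.0, -1.0]]
wrist_force: [-2.7, -0.7, 1.8]
opening: 0.0299
```

Emit:
send_rows(slide=[[0.004, 0, 0.005], [0.008, 0, 0.01], [0.012, 0, 0.0145], [0.014, 0, 0.016], [0.0145, 0, 0.017], [0.0145, 0, 0.017], [0.0145, 0, 0.017]], twist=[[0, 0, 0], [0, 0, 0], [0, 0, 0], [0, 0, 0], [0, 0, 0], [0, 0, 0], [0, 0, 0]])

```text
time: 6.95
ee_pos: [0.606, 0.0636, 0.0702]
ee_rot: [[0.844, 0.536, -0.002], [0.536, -0.844, -0.003], [-0.003, 0.001, -1.0]]
wrist_force: [-16.6, -4.4, 29.6]
opening: 0.0299
```

Run:
```python
from h import *
s=telemetry.sense();print(s["ee_pos"],s["opening"],s["wrist_force"],s["time"])
p=optics.get_image("wrist");save(p,"w2")
```

```text
[0.60597274 0.06361747 0.07017523] 0.029853556753991643 [-16.63557762  -4.38276223  29.63682158] 6.95
```

View pics/w2.png

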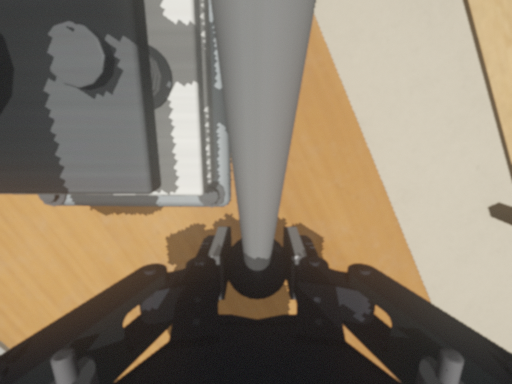

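Emit:
send_rows(slide=[[-0.001, 0, -0.002], [-0.001, 0, -0.003], [-0.001, 0, -0.003], [-0.001, 0, -0.003], [-0.001, 0, -0.003], [-0.001, 0, -0.003]], twist=[[0, 0, 0], [0, 0, 0], [0, 0, 0], [0, 0, 0], [0, 0, 0], [0, 0, 0]], gripper=0.4)

```text
time: 7.5
ee_pos: [0.6051, 0.0631, 0.0727]
ee_rot: [[0.844, 0.536, -0.002], [0.536, -0.844, -0.002], [-0.003, 0.001, -1.0]]
wrist_force: [-0.2, 0.2, 0.3]
opening: 0.06
```

Emit:
send_rows(slide=[[-0.02, 0, 0], [-0.04, 0, 0], [-0.06, 0, -0.02], [-0.08, 0, -0.05], [-0.1, 0, -0.09], [-0.11, 0, -0.13], [-0.12, 0, -0.17], [-0.12, 0.03, -0.2], [-0.12, 0.03, -0.2], [-0.12, 0.03, -0.2]], twist=[[0, 0, 0], [0, 0, 0], [0, 0, 0], [0, 0, 0], [0, 0, 0], [0, 0, 0], [0, 0, 0], [0, 0, 0], [0, 0, 0], [0, 0, 0]])

```text
time: 8.33
ee_pos: [0.5218, -0.0277, 0.275]
ee_rot: [[0.846, 0.533, 0.002], [0.533, -0.846, -0.003], [0.0, 0.004, -1.0]]
wrist_force: [-0.6, 0.2, -0.8]
opening: 0.0598
```

Run:
```python
from h import *
np.set_printoptions(precision=4,suppress=True)
s=telemetry.sense();print(s["ee_pos"],s["opening"],s["wrist_force"],s["time"])
p=optics.get_image("wrist");save(p,"w3");np.save("w3.npy",p,allow_pickle=True)
xp=np.array([np.cos(np.radians(32.4)),np.sin(np.radians(32.4)),0]);yp=np.array([-xp[1],xp[0],0])
for n in ("knob home",),:
    print(proj(p,[.6065,.0636,.084]))
for m in ([.5859,.1572,.065],[.5949,.162,.065]):
    for y in (-.065,0,.065): print(proj(p,np.array(m)+y*yp))
r=optics.trace(p,"gauge_grip")
for n in("gauge_grip","gauge_tip","lever_knob","press_mouth"):
    for r in optics.recognise(p,n)[:1]: print(n,r["score"],world(p,r["at"]))
```

```text
[ 0.5218 -0.0277  0.275 ] 0.05980030277918734 [-0.5683  0.2223 -0.7885] 8.3333
[227.6, 70.8]
[206.6, 42.7]
[150.0, 42.8]
[93.3, 42.9]
[206.8, 32.7]
[149.7, 32.8]
[92.5, 32.9]
gauge_grip 0.75 [ 0.4536 -0.1409  0.0066]
gauge_tip 0.86 [ 0.4551 -0.1409  0.0045]
lever_knob 0.74 [0.6147 0.072  0.1041]
press_mouth 0.88 [0.5976 0.1441 0.0868]
```

View pics/w3.png

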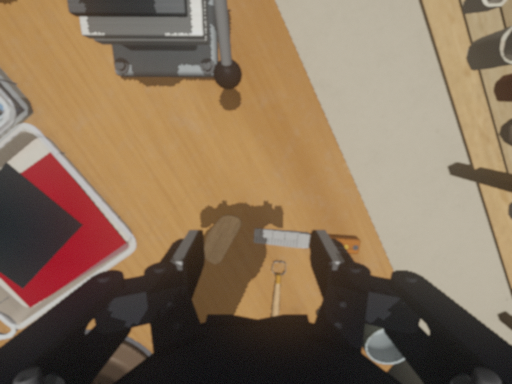

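Run:
```python
from h import *
print(np.round(telemetry.sense()["q"],3));go([.479,-.200,.17],117.5)
```

```text
[ 0.452  0.264 -0.6    1.771  0.162  1.161 -1.201]
slide [-0.1276  0.1257  0.1023] twist [-0.0043  0.0032 -1.4838]
```

Emit:
send_rows(slide=[[-0.01, 0.01, 0.0], [-0.02, 0.02, 0], [-0.03, 0.03, 0], [-0.04, 0.04, 0.01], [-0.05, 0.05, 0.02], [-0.06, 0.06, 0.03], [-0.07, 0.07, 0.04], [-0.08, 0.08, 0.05], [-0.09, 0.09, 0.06], [-0.1, 0.1, 0.07], [-0.11, 0.11, 0.08], [-0.12, 0.12, 0.09], [-0.128, 0.126, 0.1], [-0.128, 0.126, 0.102], [-0.128, 0.126, 0.102], [-0.128, 0.126, 0.102], [-0.128, 0.126, 0.102]], twist=[[0, 0, -0.11], [0, 0, -0.22], [0, 0, -0.33], [0, 0, -0.44], [0, 0, -0.55], [0, 0, -0.66], [0, 0, -0.77], [0, 0, -0.88], [0, 0, -0.99], [0, 0, -1.1], [0, 0, -1.21], [0, 0, -1.32], [-0.004, 0.003, -1.43], [-0.004, 0.003, -1.484], [-0.004, 0.003, -1.484], [-0.004, 0.003, -1.484], [-0.004, 0.003, -1.484]])

```text
time: 10.05
ee_pos: [0.4791, -0.1996, 0.1703]
ee_rot: [[-0.461, 0.887, -0.0], [0.887, 0.461, 0.0], [0.0, 0.0, -1.0]]
wrist_force: [-0.3, -0.5, 0.6]
opening: 0.0598
```

Run:
```python
from h import *
np.set_printoptions(precision=4,suppress=True)
s=telemetry.sense();print(s["ee_pos"],s["q"].round(2) if hasattr(s["q"],"round") else s["q"])
p=optics.get_image("wrist");save(p,"w4");np.save("w4.npy",p,allow_pickle=True)
h=np.array([.4996,-.2398,0]);t=np.array([.4213,-.0894,0])
print(proj(p,t),proj(p,h),proj(p,(h*125+t*45)/170+[0,0,.022]))
```

```text
[ 0.4791 -0.1996  0.1703] [ 0.91  0.41 -0.76  1.89  0.34  0.97  0.47]
[255.6, 62.4] [255.8, 216.3] [255.7, 184.4]
```

View pics/w4.png

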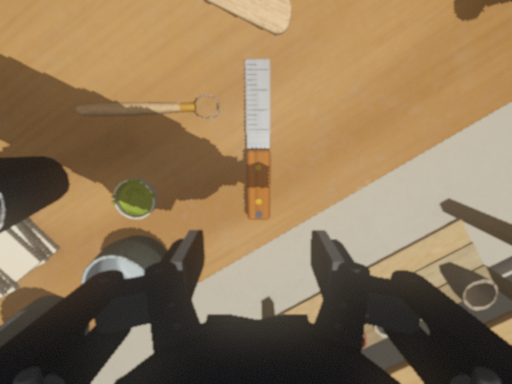

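Emit:
send_rows(slide=[[0, 0.001, 0.03], [0, 0.001, 0.06], [0, 0.001, 0.09], [0, 0.001, 0.12], [0, 0.001, 0.145], [0, 0.001, 0.158], [0, 0.001, 0.158], [0, 0.001, 0.158], [0, 0.001, 0.158]], twist=[[0, 0, 0], [0, 0, 0], [0, 0, 0], [0, 0, 0], [0, 0, 0], [0, 0, 0], [0, 0, 0], [0, 0, 0], [0, 0, 0]])

```text
time: 10.85
ee_pos: [0.4814, -0.1993, 0.014]
ee_rot: [[-0.462, 0.887, 0.002], [0.887, 0.462, -0.001], [-0.002, 0.002, -1.0]]
wrist_force: [-0.1, -0.4, 0.1]
opening: 0.0599
```

Emit:
send_rows(slide=[[0, 0, 0], [0, 0, 0], [0, 0, 0], [0, 0, 0], [0, 0, 0], [0, 0, 0], [0, 0, 0], [0, 0, 0], [0, 0, 0], [0, 0, 0]], twist=[[0, 0, 0], [0, 0, 0], [0, 0, 0], [0, 0, 0], [0, 0, 0], [0, 0, 0], [0, 0, 0], [0, 0, 0], [0, 0, 0], [0, 0, 0]], gripper=-1, squeeze=70)

```text
time: 11.68
ee_pos: [0.4823, -0.1998, 0.0155]
ee_rot: [[-0.462, 0.887, 0.004], [0.887, 0.462, -0.002], [-0.004, 0.003, -1.0]]
wrist_force: [-2.1, 0.8, 9.6]
opening: 0.0243
```

Emit:
send_rows(slide=[[0, 0, -0.02], [0, 0, -0.05], [0, 0, -0.08], [0, 0, -0.11], [0, 0, -0.14], [0, 0, -0.16], [0, 0, -0.16], [0, 0, -0.16], [0, 0, -0.16], [0, 0, -0.16]], twist=[[0, 0, 0], [0, 0, 0], [0, 0, 0], [0, 0, 0], [0, 0, 0], [0, 0, 0], [0, 0, 0], [0, 0, 0], [0, 0, 0], [0, 0, 0]])

```text
time: 12.52
ee_pos: [0.4807, -0.1993, 0.1743]
ee_rot: [[-0.461, 0.887, 0.002], [0.887, 0.461, -0.002], [-0.003, 0.001, -1.0]]
wrist_force: [0.3, 0.6, -1.4]
opening: 0.0239
```

Run:
```python
from h import *
np.set_printoptions(precision=4,suppress=True)
s=telemetry.sense();print(s["ee_pos"],s["opening"],s["wrist_force"])
xp=np.array([np.cos(np.radians(32.4)),np.sin(np.radians(32.4)),0]);m=np.array([.588,.1585,.065])
T=m-xp*(.125+.07);T[2]=.2;print(T);go(T,32.4)
```

```text
[ 0.4807 -0.1993  0.1743] 0.023873112607068463 [ 0.2978  0.6026 -1.3887]
[0.4234 0.054  0.2   ]
slide [ 0.2511  0.0661 -0.0262] twist [0.0029 0.0011 1.4849]
```

Emit:
send_rows(slide=[[0.02, 0.005, -0.005], [0.04, 0.01, -0.01], [0.06, 0.015, -0.015], [0.08, 0.02, -0.02], [0.1, 0.025, -0.026], [0.12, 0.03, -0.026], [0.14, 0.035, -0.026], [0.16, 0.04, -0.026], [0.18, 0.045, -0.026], [0.2, 0.05, -0.026], [0.22, 0.058, -0.026], [0.24, 0.064, -0.026], [0.251, 0.066, -0.026], [0.251, 0.066, -0.026], [0.251, 0.066, -0.026], [0.251, 0.066, -0.026], [0.251, 0.066, -0.026], [0.251, 0.066, -0.026]], twist=[[0, 0, 0.11], [0, 0, 0.22], [0, 0, 0.33], [0, 0, 0.44], [0, 0, 0.55], [0, 0, 0.66], [0, 0, 0.77], [0, 0, 0.88], [0, 0, 0.99], [0, 0, 1.1], [0, 0, 1.21], [0.003, 0.001, 1.32], [0.003, 0.001, 1.43], [0.003, 0.001, 1.485], [0.003, 0.001, 1.485], [0.003, 0.001, 1.485], [0.003, 0.001, 1.485], [0.003, 0.001, 1.485]])

```text
time: 14.02
ee_pos: [0.4233, 0.0533, 0.1994]
ee_rot: [[0.844, 0.536, -0.001], [0.536, -0.844, -0.0], [-0.001, -0.0, -1.0]]
wrist_force: [0.0, -0.8, -0.9]
opening: 0.0241
```

Run:
```python
from h import *
np.set_printoptions(precision=4,suppress=True)
s=telemetry.sense();P=np.array(s["ee_pos"]);print(P,s["opening"],s["wrist_force"])
R=np.array(s["ee_rot"]);print(R)
p=optics.get_image("wrist");np.save("w5.npy",p,allow_pickle=True)
im=cv2.resize(p["pixels"][:200,60:320],(780,600),interpolation=cv2.INTER_CUBIC);cv2.imwrite("pics/w5.png",cv2.cvtColor(im,cv2.COLOR_RGB2BGR))
f=lambda X:((np.array(proj(p,X))-[60,0])*3).round(0)
tip=P+R@[.125,0,.0145];print("tip",tip,f(tip))
a=np.radians(32.4);xp=np.array([np.cos(a),np.sin(a),0]);yp=np.array([-xp[1],xp[0],0]);m=np.array([.588,.1585,.065])
for y in(-.065,0,.065): print(f(m+y*yp),f(m+y*yp+[0,0,.0065]),f(m+y*yp+[0,0,.0205]))
print(f([.6065,.0636,.084]))
```

```text
[0.4233 0.0533 0.1994] 0.02408396013329862 [ 0.0005 -0.8355 -0.8737]
[[ 0.8441  0.5362 -0.0009]
 [ 0.5362 -0.8441 -0.    ]
 [-0.0008 -0.0005 -1.    ]]
tip [0.5288 0.1204 0.1848] [591. -10.]
[ 824. -116.] [ 830. -129.] [ 846. -161.]
[ 590. -116.] [ 590. -130.] [ 590. -161.]
[ 357. -116.] [ 350. -130.] [ 334. -162.]
[927.   2.]
```

View pics/w5.png

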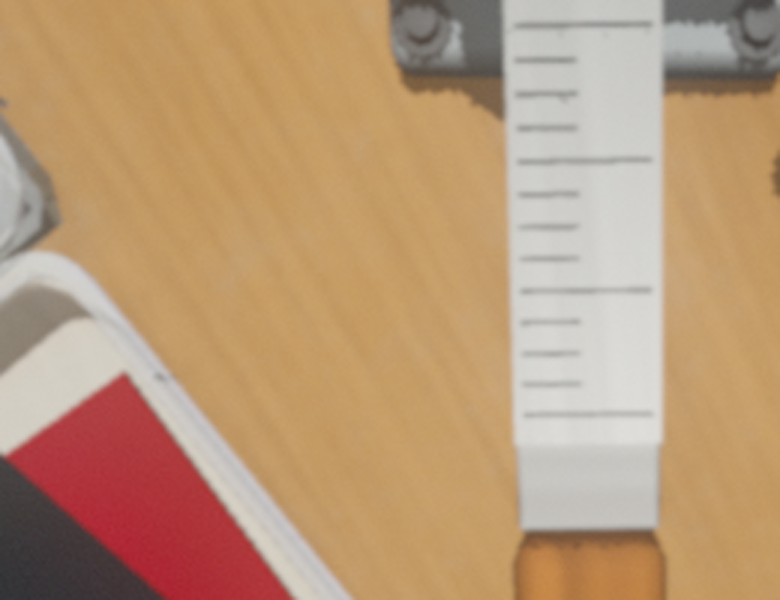

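Run:
```python
from h import *
np.set_printoptions(precision=4,suppress=True)
s=telemetry.sense();P=np.array(s["ee_pos"]);R=np.array(s["ee_rot"])
p=np.load("w5.npy",allow_pickle=True).item()
f=lambda X:((np.array(proj(p,X))-[60,0])*3).round(0)
for d in(0,.004,-.004):
  print(d,f(P+R@[.05+d,0,.0155-.0114]),f(P+R@[.035+d,0,.0155-.022]))
print("seen wedge start y 443, handle front y 530")
a=np.radians(32.4);xp=np.array([np.cos(a),np.sin(a),0]);m=np.array([.588,.1585,.065])
for x,z in((-.03,.14),(-.03,.095)):
  T=m+xp*(x-.125);T[2]=z;go(T,32.4)
```

```text
0 [591. 471.] [591. 572.]
0.004 [591. 448.] [591. 548.]
-0.004 [591. 494.] [591. 595.]
seen wedge start y 443, handle front y 530
slide [ 0.0404 -0.0005  0.0595] twist [-0.0004  0.0006  0.0001]
slide [ 0.0405 -0.0005  0.1045] twist [-0.0004  0.0006  0.0001]
```

Emit:
send_rows(slide=[[0.01, 0, 0.02], [0.02, 0, 0.04], [0.03, 0, 0.06], [0.035, 0, 0.08], [0.035, 0, 0.095], [0.035, 0, 0.1045], [0.035, 0, 0.1045], [0.035, 0, 0.1045], [0.035, 0, 0.1045]], twist=[[0, 0, 0], [0, 0, 0], [0, 0, 0], [0, 0, 0], [0, 0, 0], [0, 0, 0], [0, 0, 0], [0, 0, 0], [0, 0, 0]], squeeze=100)

```text
time: 14.82
ee_pos: [0.4533, 0.072, 0.0958]
ee_rot: [[0.844, 0.536, 0.0], [0.536, -0.844, 0.0], [0.0, 0.0, -1.0]]
wrist_force: [-0.5, 0.1, -1.6]
opening: 0.0231
```

Run:
```python
from h import *
np.set_printoptions(precision=4,suppress=True)
s=telemetry.sense();P=np.array(s["ee_pos"]);R=np.array(s["ee_rot"]);print(P,s["wrist_force"])
p=optics.get_image("top");q=optics.get_image("scene")
def crop(p,u0,v0,w,h): return cv2.resize(p["pixels"][v0:v0+h,u0:u0+w],(400,400*h//w),interpolation=cv2.INTER_CUBIC)
A=crop(p,130,90,110,150);B=crop(q,140,150,110,150)
cv2.imwrite("pics/d.png",cv2.cvtColor(np.hstack([A,B]),cv2.COLOR_RGB2BGR))
k=400/110
a=np.radians(32.4);xp=np.array([np.cos(a),np.sin(a),0]);yp=np.array([-xp[1],xp[0],0]);m=np.array([.588,.1585,.065])
for n,X in(("tip",P+R@[.13,0,.0145]),("m0",m),("mL",m+.065*yp),("mR",m-.065*yp),("lip",m+[0,0,.0205]),("lipL",m+.065*yp+[0,0,.0205]),("knob",[.6065,.0636,.084])):
  print(n,((np.array(proj(p,X))-[130,90])*k).round(0),((np.array(proj(q,X))-[140,150])*k+[400,0]).round(0))
```

```text
[0.4533 0.072  0.0958] [-0.5449  0.1158 -1.55  ]
tip [199. 285.] [611. 249.]
m0 [181. 257.] [579. 259.]
mL [111. 303.] [560. 317.]
mR [250. 212.] [596. 205.]
lip [176. 252.] [576. 244.]
lipL [105. 299.] [557. 302.]
knob [299. 227.] [638. 174.]
```

View pics/d.png

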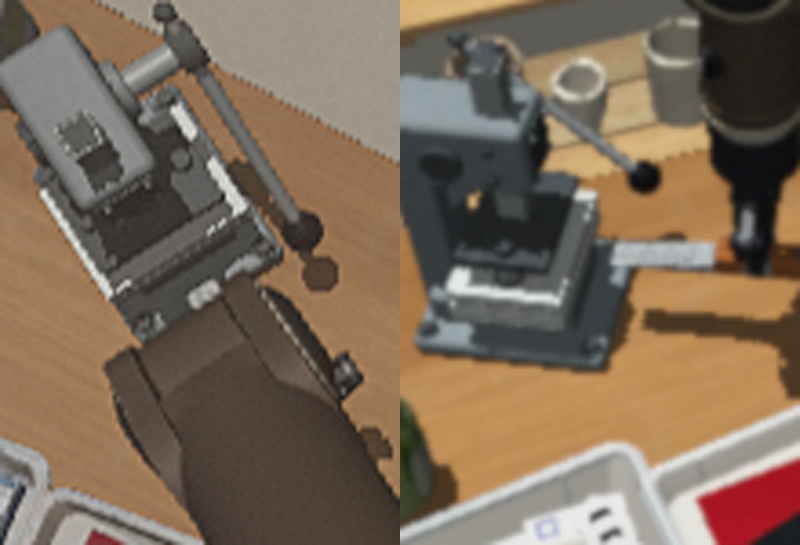

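Emit:
send_rows(slide=[[0, 0, 0.007], [0, 0, 0.014], [0.005, 0, 0.014], [0.01, 0, 0.014], [0.014, 0, 0.014], [0.018, 0, 0.014], [0.018, 0, 0.014], [0.018, 0, 0.014]], twist=[[0, 0, 0], [0, 0, 0], [0, 0, 0], [0, 0, 0], [0, 0, 0], [0, 0, 0], [0, 0, 0], [0, 0, 0]])

```text
time: 15.58
ee_pos: [0.4689, 0.082, 0.082]
ee_rot: [[0.844, 0.536, 0.001], [0.536, -0.844, 0.0], [0.001, 0.0, -1.0]]
wrist_force: [-0.3, 0.1, 0.1]
opening: 0.0235
```

Run:
```python
from h import *
np.set_printoptions(precision=4,suppress=True)
s=telemetry.sense();P=np.array(s["ee_pos"]);R=np.array(s["ee_rot"]);print(P,s["wrist_force"],s["wrist_torque"])
p=optics.get_image("wrist");np.save("w6.npy",p,allow_pickle=True)
im=cv2.resize(p["pixels"][:200,130:390],(780,600),interpolation=cv2.INTER_CUBIC);cv2.imwrite("pics/w6.png",cv2.cvtColor(im,cv2.COLOR_RGB2BGR))
q=optics.get_image("scene")
B=cv2.resize(q["pixels"][190:270,150:270],(780,520),interpolation=cv2.INTER_CUBIC);cv2.imwrite("pics/e.png",cv2.cvtColor(B,cv2.COLOR_RGB2BGR))
f=lambda X:((np.array(proj(q,X))-[150,190])*6.5).round(0)
a=np.radians(32.4);xp=np.array([np.cos(a),np.sin(a),0]);yp=np.array([-xp[1],xp[0],0]);m=np.array([.588,.1585,.065])
for n,X in(("tip",P+R@[.13,0,.0145]),("m0",m),("mL",m+.065*yp),("mR",m-.065*yp)): print(n,f(X))
```

```text
[0.4689 0.082  0.082 ] [-0.2539  0.0515  0.0694] [-0.0643  0.0078 -0.0104]
tip [277. 201.]
m0 [254. 203.]
mL [221. 307.]
mR [285. 106.]
```

View pics/e.png

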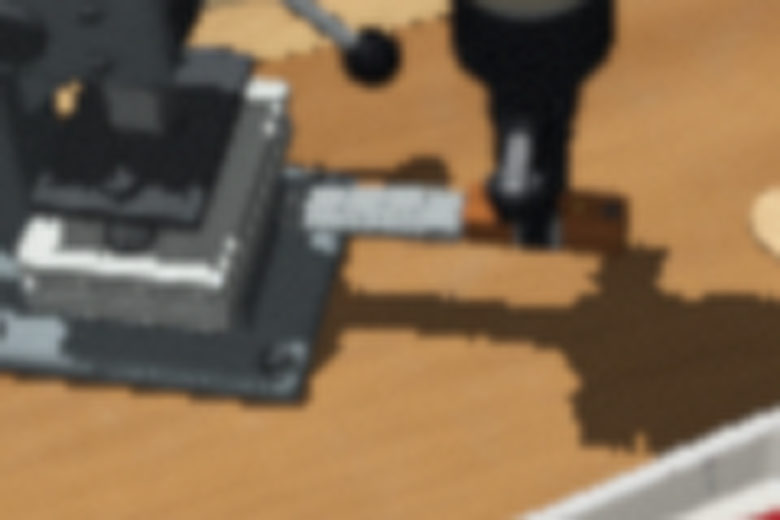

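Emit:
send_rows(slide=[[0.003, 0, 0], [0.006, 0, 0], [0.009, 0, 0], [0.012, 0, 0], [0.015, 0, 0], [0.015, 0, 0]], twist=[[0, 0, 0], [0, 0, 0], [0, 0, 0], [0, 0, 0], [0, 0, 0], [0, 0, 0]])

```text
time: 16.18
ee_pos: [0.4818, 0.0902, 0.0821]
ee_rot: [[0.844, 0.536, 0.001], [0.536, -0.844, 0.0], [0.001, 0.0, -1.0]]
wrist_force: [0.4, -0.1, -1.6]
opening: 0.0233
```

Emit:
send_rows(slide=[[0.003, 0, 0], [0.006, 0, 0], [0.009, 0, 0], [0.01, 0, 0], [0.01, 0, 0]], twist=[[0, 0, 0], [0, 0, 0], [0, 0, 0], [0, 0, 0], [0, 0, 0]])

```text
time: 16.6
ee_pos: [0.4905, 0.0958, 0.0821]
ee_rot: [[0.844, 0.536, 0.002], [0.536, -0.844, 0.001], [0.002, 0.0, -1.0]]
wrist_force: [-0.3, 0.1, -2.1]
opening: 0.0233
```

Run:
```python
from h import *
np.set_printoptions(precision=4,suppress=True)
s=telemetry.sense();P=np.array(s["ee_pos"]);print(P,s["wrist_force"],s["wrist_torque"])
p=optics.get_image("wrist")
im=cv2.resize(p["pixels"][:200,130:390],(780,600),interpolation=cv2.INTER_CUBIC);cv2.imwrite("pics/w7.png",cv2.cvtColor(im,cv2.COLOR_RGB2BGR))
```

```text
[0.4905 0.0958 0.0821] [-0.2906  0.1032 -2.1236] [ 0.0032  0.0518 -0.026 ]
```

View pics/w7.png

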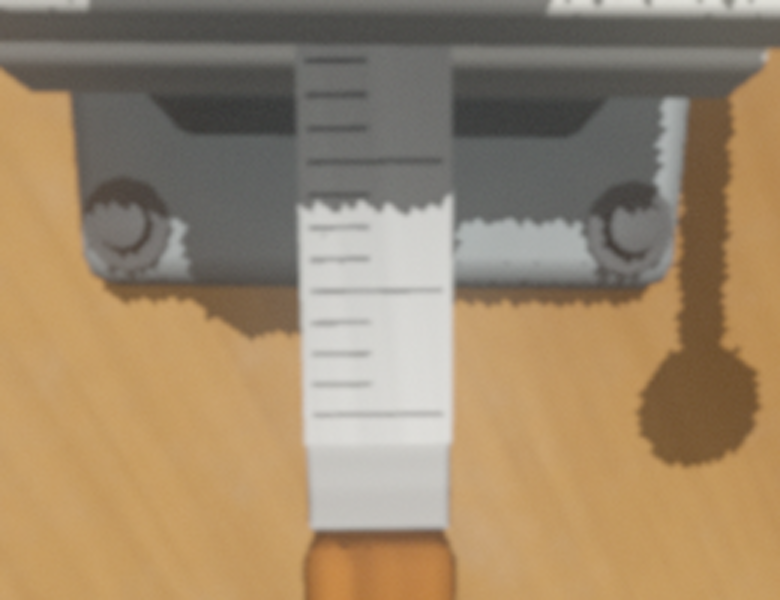

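Emit:
send_rows(slide=[[0, 0, 0.0005], [0, 0, 0.001], [0, 0, 0.0015], [0, 0, 0.0015]], twist=[[0, 0, 0], [0, 0, 0], [0, 0, 0], [0, 0, 0]])

```text
time: 16.98
ee_pos: [0.4902, 0.0956, 0.0804]
ee_rot: [[0.844, 0.536, 0.001], [0.536, -0.844, 0.0], [0.001, 0.0, -1.0]]
wrist_force: [1.0, 0.3, -0.2]
opening: 0.0231
```

Emit:
send_rows(slide=[[0.002, 0, 0], [0.004, 0, 0], [0.006, 0, 0], [0.006, 0, 0]], twist=[[0, 0, 0], [0, 0, 0], [0, 0, 0], [0, 0, 0]])

```text
time: 17.32
ee_pos: [0.4957, 0.0992, 0.0805]
ee_rot: [[0.844, 0.536, 0.002], [0.536, -0.844, 0.001], [0.002, 0.0, -1.0]]
wrist_force: [0.1, -0.1, -1.3]
opening: 0.0234
```

```bash
cat > f.py <<'E'
from h import *
np.set_printoptions(precision=4,suppress=True)
s=telemetry.sense();P=np.array(s["ee_pos"]);R=np.array(s["ee_rot"]);print(P,"x_press",(P[:2]-[.588,.1585])@[.8443,.5358]+.13,"Ftool",R.T@s["wrist_force"],"M",R.T@s["wrist_torque"],s["time"])
E
python3 f.py
```

```text
[0.4957 0.0992 0.0805] x_press 0.020322199183428813 Ftool [0.0913 0.1286 1.2827] M [-0.001  -0.0609 -0.0043] 17.3167
```

Emit:
send_rows(slide=[[0, 0, 0.0005], [0, 0, 0.0008], [0, 0, 0.0008], [0, 0, 0.0008]], twist=[[0, 0, 0], [0, 0, 0], [0, 0, 0], [0, 0, 0]])

```text
time: 17.65
ee_pos: [0.4959, 0.0993, 0.0798]
ee_rot: [[0.844, 0.536, 0.002], [0.536, -0.844, 0.001], [0.002, 0.0, -1.0]]
wrist_force: [-0.9, 0.6, -0.4]
opening: 0.0234
```

Emit:
send_rows(slide=[[0, 0, 0.0005], [0, 0, 0.0008], [0, 0, 0.0008], [0, 0, 0.0008]], twist=[[0, 0, 0], [0, 0, 0], [0, 0, 0], [0, 0, 0]])

```text
time: 17.98
ee_pos: [0.4959, 0.0993, 0.0791]
ee_rot: [[0.844, 0.536, 0.002], [0.536, -0.844, 0.001], [0.002, 0.0, -1.0]]
wrist_force: [-0.4, -0.5, 1.5]
opening: 0.0231
```

Emit:
send_rows(slide=[[0.001, 0, 0.0003], [0.002, 0, 0.0003], [0.003, 0, 0.0003], [0.003, 0, 0.0003]], twist=[[0, 0, 0], [0, 0, 0], [0, 0, 0], [0, 0, 0]])

```text
time: 18.32
ee_pos: [0.4986, 0.1009, 0.0788]
ee_rot: [[0.844, 0.536, 0.002], [0.536, -0.844, 0.001], [0.002, 0.001, -1.0]]
wrist_force: [-1.5, -1.2, 2.2]
opening: 0.0234
```

Emit:
send_rows(slide=[[0.001, 0, 0], [0.002, 0, 0], [0.003, 0, 0], [0.003, 0, 0]], twist=[[0, 0, 0], [0, 0, 0], [0, 0, 0], [0, 0, 0]])

```text
time: 18.65
ee_pos: [0.5014, 0.1027, 0.0789]
ee_rot: [[0.844, 0.536, 0.002], [0.536, -0.844, 0.001], [0.003, 0.001, -1.0]]
wrist_force: [-0.8, -1.1, 3.3]
opening: 0.0234
```

```bash
python3 f.py
```

```text
[0.5014 0.1027 0.0789] x_press 0.026972560810528567 Ftool [-1.2046  0.5026 -3.2862] M [-0.0239  0.0676  0.0208] 18.65
```

Emit:
send_rows(slide=[[0.001, 0, 0], [0.002, 0, 0], [0.003, 0, 0], [0.003, 0, 0]], twist=[[0, 0, 0], [0, 0, 0], [0, 0, 0], [0, 0, 0]])

```text
time: 18.98
ee_pos: [0.5042, 0.1045, 0.0789]
ee_rot: [[0.844, 0.536, 0.003], [0.536, -0.844, 0.001], [0.003, 0.001, -1.0]]
wrist_force: [-1.4, -2.0, 2.2]
opening: 0.0233
```

Emit:
send_rows(slide=[[0.001, 0, 0], [0.002, 0, 0], [0.003, 0, 0], [0.003, 0, 0]], twist=[[0, 0, 0], [0, 0, 0], [0, 0, 0], [0, 0, 0]])

```text
time: 19.32
ee_pos: [0.507, 0.1062, 0.079]
ee_rot: [[0.844, 0.536, 0.003], [0.536, -0.844, 0.001], [0.003, 0.001, -1.0]]
wrist_force: [-1.5, -0.5, 3.0]
opening: 0.0231
```

Emit:
send_rows(slide=[[0.001, 0, 0], [0.002, 0, 0], [0.003, 0, 0], [0.003, 0, 0]], twist=[[0, 0, 0], [0, 0, 0], [0, 0, 0], [0, 0, 0]])

```text
time: 19.65
ee_pos: [0.5097, 0.108, 0.079]
ee_rot: [[0.844, 0.536, 0.003], [0.536, -0.844, 0.001], [0.003, 0.001, -1.0]]
wrist_force: [-1.6, -0.6, 3.1]
opening: 0.0235
```

```bash
python3 f.py
```

```text
[0.5097 0.108  0.079 ] x_press 0.03686731984989543 Ftool [-1.6192 -0.3487 -3.0796] M [-0.1244 -0.045  -0.0147] 19.65
```

Emit:
send_rows(slide=[[0.001, 0, 0], [0.002, 0, 0], [0.003, 0, 0], [0.003, 0, 0]], twist=[[0, 0, 0], [0, 0, 0], [0, 0, 0], [0, 0, 0]])

```text
time: 19.98
ee_pos: [0.5125, 0.1098, 0.0791]
ee_rot: [[0.844, 0.536, 0.003], [0.536, -0.844, 0.002], [0.004, 0.0, -1.0]]
wrist_force: [-1.7, -1.0, 2.7]
opening: 0.0232
```

Emit:
send_rows(slide=[[0.001, 0, 0], [0.002, 0, 0], [0.002, 0, 0], [0.002, 0, 0]], twist=[[0, 0, 0], [0, 0, 0], [0, 0, 0], [0, 0, 0]])

```text
time: 20.32
ee_pos: [0.5144, 0.111, 0.0791]
ee_rot: [[0.844, 0.536, 0.004], [0.536, -0.844, 0.002], [0.004, 0.001, -1.0]]
wrist_force: [-1.0, -1.5, 2.0]
opening: 0.0233
```

Emit:
send_rows(slide=[[0.001, 0, 0], [0.002, 0, 0], [0.002, 0, 0], [0.002, 0, 0]], twist=[[0, 0, 0], [0, 0, 0], [0, 0, 0], [0, 0, 0]])

```text
time: 20.65
ee_pos: [0.5163, 0.1122, 0.0792]
ee_rot: [[0.844, 0.536, 0.004], [0.536, -0.844, 0.002], [0.005, 0.0, -1.0]]
wrist_force: [-1.3, -0.8, 3.3]
opening: 0.0234
```

```bash
python3 f.py
```

```text
[0.5163 0.1122 0.0792] x_press 0.044630831035870705 Ftool [-1.4974  0.0243 -3.2674] M [-0.0296 -0.0757  0.0122] 20.65
```

Emit:
send_rows(slide=[[0.001, 0, 0], [0.002, 0, 0], [0.002, 0, 0], [0.002, 0, 0]], twist=[[0, 0, 0], [0, 0, 0], [0, 0, 0], [0, 0, 0]])

```text
time: 20.98
ee_pos: [0.5181, 0.1134, 0.0792]
ee_rot: [[0.844, 0.536, 0.004], [0.536, -0.844, 0.002], [0.005, 0.0, -1.0]]
wrist_force: [-1.2, -1.1, 3.1]
opening: 0.0229
```

Emit:
send_rows(slide=[[0.001, 0, 0], [0.002, 0, 0], [0.002, 0, 0], [0.002, 0, 0]], twist=[[0, 0, 0], [0, 0, 0], [0, 0, 0], [0, 0, 0]])

```text
time: 21.32
ee_pos: [0.5191, 0.114, 0.079]
ee_rot: [[0.844, 0.536, 0.003], [0.536, -0.844, 0.001], [0.003, 0.0, -1.0]]
wrist_force: [-3.8, -2.8, 4.7]
opening: 0.0236
```

```bash
python3 f.py
```

```text
[0.5191 0.114  0.079 ] x_press 0.04798521460406846 Ftool [-4.7104  0.2744 -4.754 ] M [ 0.0627 -0.6755  0.0094] 21.3167
```

Emit:
send_rows(slide=[[0.001, 0, 0], [0.002, 0, 0], [0.002, 0, 0], [0.002, 0, 0]], twist=[[0, 0, 0], [0, 0, 0], [0, 0, 0], [0, 0, 0]])

```text
time: 21.65
ee_pos: [0.5195, 0.1142, 0.0787]
ee_rot: [[0.844, 0.536, 0.0], [0.536, -0.844, -0.001], [-0.0, 0.001, -1.0]]
wrist_force: [-6.5, -3.8, 6.4]
opening: 0.023
```

```bash
python3 f.py
```

```text
[0.5195 0.1142 0.0787] x_press 0.04840800520235905 Ftool [-7.5783 -0.2563 -6.4011] M [ 0.0731 -1.1892 -0.0093] 21.65
```

Emit:
send_rows(slide=[[0.001, 0, 0], [0.002, 0, 0], [0.003, 0, 0], [0.003, 0, 0]], twist=[[0, 0, 0], [0, 0, 0], [0, 0, 0], [0, 0, 0]])

```text
time: 21.98
ee_pos: [0.52, 0.1144, 0.0783]
ee_rot: [[0.844, 0.536, -0.004], [0.536, -0.844, -0.004], [-0.005, 0.001, -1.0]]
wrist_force: [-10.7, -5.3, 10.6]
opening: 0.0233
```

```bash
python3 f.py
```

```text
[0.52   0.1144 0.0783] x_press 0.04895614127150262 Ftool [-11.8733  -1.2652 -10.5706] M [ 0.1198 -1.7773 -0.0696] 21.9833
```

Emit:
send_rows(slide=[[0.003, 0, -0.0005], [0.0032, 0, -0.001], [0.0032, 0, -0.001], [0.0032, 0, -0.001], [0.0032, 0, -0.001]], twist=[[0, 0.003, 0], [0, 0.005, 0], [0, 0.005, 0], [0, 0.005, 0], [0, 0.005, 0]])

```text
time: 22.4
ee_pos: [0.5201, 0.1145, 0.0788]
ee_rot: [[0.845, 0.536, -0.005], [0.536, -0.845, -0.004], [-0.006, 0.001, -1.0]]
wrist_force: [-10.5, -5.6, 9.6]
opening: 0.0234
```

```bash
python3 f.py
python3 - <<'E'
from h import *
p=optics.get_image("wrist");q=optics.get_image("scene")
A=cv2.resize(p["pixels"][:160,150:370],(400,291),interpolation=cv2.INTER_CUBIC)
B=cv2.resize(q["pixels"][170:270,140:277],(400,291),interpolation=cv2.INTER_CUBIC)
cv2.imwrite("pics/z.png",cv2.cvtColor(np.hstack([A,B]),cv2.COLOR_RGB2BGR))
E
```

```text
[0.5201 0.1145 0.0788] x_press 0.04909267155888472 Ftool [-11.8936  -0.9138  -9.5519] M [ 0.2145 -2.0521 -0.0682] 22.4
```

View pics/z.png

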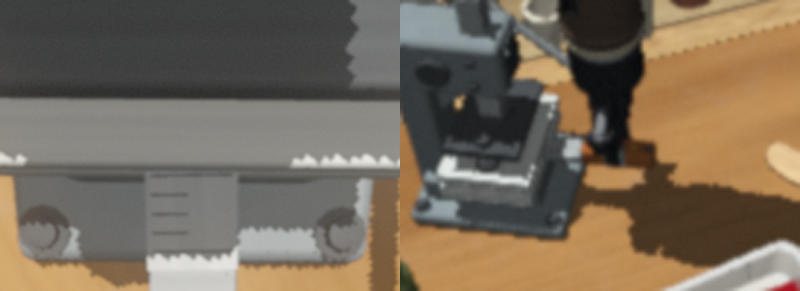

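```bash
python3 f.py
python3 - <<'E'
from h import *
for i in range(3): optics.get_image("wrist")
s=telemetry.sense();print(s["wrist_force"],s["opening"],s["time"],abs(np.array(s["qvel"])).max())
if 7<-(np.array(s["ee_rot"]).T@s["wrist_force"])[0]<16: print(workorder.job_done())
E
```

```text
[0.5201 0.1145 0.0788] x_press 0.049077674749177735 Ftool [-12.5426  -0.9659  -9.4935] M [ 0.1681 -1.9885 -0.0277] 22.5
[-10.87464173  -5.76432111   8.98588968] 0.023110695482925683 22.65 0.0033453516306249354
the job is handed in; nothing more can be done
None
```

I closed the press, picked up the gauge and slid its wedge thin end first into the mouth until it was snug. I handed the job in at about 22.7 s with the gauge still gripped and pushed. No verdict came back.

- **Lever:** I gripped the knob and pulled it down its arc until the arm pressed on the stop with about 30 N. After I released it, a later picture showed the knob at the home position.
- **Final position:** by my estimate the tip is about 49 mm past the front edge. The last picture showed the wedge square, near the middle, with the fingers clear of the press. The gripper tilt was about 0.006 rad.
- **Snugness:** the push held steady at about 12 N, inside the 8 to 15 N given. It rose from 1.5 N within the last few millimetres, as expected when the wedge meets the sprung platen. At 49 mm the wedge is about 8.1 mm thick, so the gap should be about 8 mm, the top of the 5 to 8 mm range.
- **Grip and stillness:** the grip opening was 23 mm at a 100 N squeeze, and the arm was practically still.

**Less certain:**
- A net upward force of 9 to 10 N stayed on the gauge. I take this as the arm pressing it onto the lower platen; easing the tool up about 0.5 mm took off only about 1 N.
- I did not measure the upper platen's lift directly. The tip advanced only about 1 mm after contact, which would raise it well under 1 mm.
- I saw no bystander disturbed, but I did not re-measure their positions at the end.

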